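# Close up the tank

## Task

Close up the stainless tank so no dirt gets in: push the sliding hatch cover fully shut with your fingertips against its upright lip, and tip the hinged lid of the square filler port over and push it fully down, in either order. Only push, do not grip or lift anything, and leave the loose fittings and tools on the tank and bench where they are. Finish with the hand clear of everything.

Things in the scene. Friction and masses are not known exactly. Their poses are not given: they have to be found in the camera images.
- tank: low stainless steel tank, 340 x 660 x 80 mm (x, y, z), fixed; origin at the centre of its underside on the bench, so its flat deck is 80 mm above the bench. The sliding hatch and the filler port stand on the deck, one towards each end of its long (y) side; either may be at either end
- hatch_base: fixed aluminium frame of the sliding hatch, 124 x 220 mm, 16 mm high at its two dark side rails; origin at the centre of its underside, on the deck. The rails run along its y axis. The cover slides shut towards its +y
- hatch (a joint): how far the hatch cover stands open, m: 0 fully shut (at a rigid stop), 0.095 fully open. Positive motion is along -y of hatch_base. It stays where it is left; about 3 N slides it. Starts 0.05 to 0.09
- hatch_lip (a point): middle of the top edge of the upright lip on the steel hatch cover; the lip stands in the middle of the cover (104 mm square, 4 mm thick, top 12 mm above the deck), is 50 mm wide across the slide (x of hatch_base), 5 mm thick along it and 36 mm tall; its top edge is 48 mm above the deck. Axes as hatch_base
- port_base: fixed square aluminium filler port: collar 112 x 112 mm, open at the top, rim 36 mm above the deck, on a 136 mm square flange; origin at the centre of its underside, on the deck. The lid is hinged along its +x side
- lid (a joint): angle of the filler lid, rad: 0 shut flat on the collar, 1.57 standing upright, up to 1.9 leaning back (towards +x of port_base). It stays where it is left (stiff hinge, 0.3 N m: about 3 to 5 N at its free edge moves it). Starts 1.2 to 1.75
- lid_hinge (a point): middle of the lid's hinge line, 61 mm along +x of port_base from its centre and 40 mm above the deck; the hinge line runs along y of port_base. Its axes turn with the lid (with the lid shut they are those of port_base)
- lid_edge (a point): middle of the lid's free edge on its outer face (the face that is on top when shut), 118 mm from the hinge line; lid 112 mm wide, 6 mm thick, its outer face 2 mm outside the hinge line. Axes turn with the lid: x points from the edge to the hinge, z out of the outer face. Shut, this point is 42 mm above the deck
- tall_fitting: loose steel hose fitting standing on the deck, 37 mm across, 52 mm tall; origin under its centre; leave alone
- short_fitting: loose hexagon fitting standing on the deck, 40 mm across, 30 mm tall; origin under its centre; leave alone
- collar: loose steel ring on the deck, 40 mm across, 20 mm tall; origin under its centre; leave alone
- plug: loose brass plug on the deck, 28 mm across, 24 mm tall; origin under its centre; leave alone
- wrench: wrench lying on the bench beside the tank, along its x; leave alone
- jar: closed jar, 70 mm across, 100 mm tall, on the bench beside the tank; origin under its centre; leave alone
- pump: cylindrical fuel pump, 170 mm long along its x, 57 mm tall, on two feet on the bench beside the tank; origin under its centre; leave alone

How it is judged:
By the outcome, as a careful person would: the job done as asked, in the order asked, and still so for the second after the job is handed in, with the robot touching nothing.
It also fails if it takes over 51 s, if anything falls off the work surface, if the arm or the gripper's body presses on something with over 40 N, if the wrist force passes 120 N, or if a joint passes its speed limit or range.

## Robot

A 6-joint arm with a two-finger parallel gripper is mounted at the origin on the work surface. World frame = base frame: x ahead of the robot, y to its left, z up, the work surface at z = 0. Lengths are in mm, angles in rad, forces in N, time in s.
With the tool pointing down it reaches from about 250 to 850 mm from the base axis. Payload 12.5 kg.
Tool frame: the origin (TCP) lies at the very end of the fingers, on their centre line; the grasp point (between the pads) lies 19 mm behind it; y points along the fingers, x is the direction in which the jaws open and shut, and the axes are right-handed (so a half turn about y gives the same grasp; the last joint's range is limited). The gripper opens to 93 mm and grips with 3 to 60 N. Pads are 15 mm wide; open, the fingers measure 128 mm over their backs; the gripper's body (75 mm by 188 mm) begins 65 mm behind the grasp point.
Start: joints at [-1.21, 0.351, 1.652, -0, 1.139, -0.085], TCP at [237.165, -496.223, 218.633] pointing down, gripper open.
Joint ranges: [-2.75, 2.75], [-0.79, 2.1], [0.01, 2.65], [-1.57, 4.71], [0.07, 3.14], [-2.87, 2.87]. Speed limits (rad/s): [2.22, 2.22, 2.79, 3.14, 3.14, 3.14].

## Interface

Orientations are given as a rotation vector (axis times angle).
In Python, from cell import readout, grab_frame, camera_info, workorder, spotter gives the robot as it stands. The module is installed in compiled form; this text tells all that it offers.
- The arm moves only by the tool move_arm, never from a script. Its argument "rows" is one flat list of numbers, 7 for each row, row after row: the shift along the tool's x, y, z normalised to -1 to 1, where 1 is 0.025 m, then the turn, a rotation vector about the tool's x, y, z normalised to -1 to 1, where 1 is 6 degrees, then the opening, from -1 (shut) to 1 (fully open). A call has exactly 10 rows; each row shifts and turns the pose as measured when the row begins, along the tool's axes as they then stand; what a row does not reach is not made up. A row lasts 1/12 s, in which the tool goes at most 41.7 mm and 7.16 degrees, less where a joint would pass 70% of its speed; a pose out of reach is approached as far as the arm can. A call with a number of a shift or a turn outside -1 to 1 is refused whole. A call with a gripper value outside its range is refused whole. The fingers move at their own pace and stop on an object; "squeeze" is the grip in N (left out, the last holds). Time passes only in rows, so rows that do not move let the fingers close, or fill a call up. It gives the time, the measured TCP pose, the force and the opening at its end, in the units of the state.
- readout.sense(): the state, without advancing time (a new reading comes with each control period).
- grab_frame(name): name is "scene" or "top"; returns the picture (420x560x3 uint8, red, green, blue); there is no depth.
- camera_info(name): a dict with "intrinsics" (3x3 intrinsics, pixels), "rvec" (rotation vector, rad) and "tvec" (3), from world to camera coordinates, as OpenCV has them. Camera axes: x right, y down, z forward; pixel columns grow to the right and rows downward; lengths in mm; the calibration is good to about 2 mm. A picture is of the moment at which its call begins. camera_info takes no time and is no camera call.
- workorder.sign_off(): hands the job in, once; it reports no verdict.
Trained networks look in the newest picture that a camera, given by its name, has taken for a name from the list of things; names that differ only in an ending like _2 or _b are one class to them, and where a whole thing is asked for, a point or a joint stands for the part that bears it (a point fixed in the world has none). Each returns a list of dicts, best first, with "score" (0 to 1); they miss things now and then, are a little off and sometimes report something else, mostly with a low value. They report only what shows in the picture. A call takes as long as a camera call.
- spotter.search_frame(camera, thing): "extent" ([left, top, right, bottom] in pixels, round what is visible of it).
- spotter.silhouettes(camera, thing): "pixels" (420x560 bool, what is visible of it) and "extent" ([left, top, right, bottom] in pixels, round what is visible of it).
The state is a dict: "time_s": time; "q": joint angles; "joint_vel": joint speeds; "tau": joint torques, N m; "ee_pos": TCP position; "orientation": TCP orientation; "ft_force": force on the tool from outside, world axes, zero at the start; "moment": the same for the moment, N m; "gripper_width": finger opening in mm.
Only numpy, scipy, OpenCV 4.12 (cv2) and the standard library are available. Lean on these libraries where they do the work, as an engineer would, in place of code of your own. Each camera call takes 0.05 s, during which the arm holds its last target.

## Working session

There is one attempt and no reset: what is moved stays moved. The work goes in short steps, Python scripts to look and compute and a tool call to move; the robot and the scene stay as the last step left them, time stands still between calls to the robot, and variables do not carry over. Pictures are saved under pics/ and viewed, and the job is handed in when it is done.

Besides the shell and the picture viewer there is one more tool, called as a command line: name --argument value ..., lists and objects as JSON in quotes. move_arm: Moves the arm, as the interface text tells. Scaled input: -1 to 1 covers 0.025 m each way for a shift and 6 degrees each way for a turn. Its arguments: {"type":"object","properties":{"rows":{"type":"array","items":{"type":"number"}},"squeeze":{"type":"number"}},"required":["rows"]}

```bash
mkdir -p pics; cat > h.py <<'E'
import numpy as np, cv2
from cell import readout, grab_frame, camera_info, workorder, spotter
from scipy.spatial.transform import Rotation as R
def snap(n,fn):
    im=grab_frame(n); cv2.imwrite('pics/'+fn,im[:,:,::-1]); return im
def cam(n):
    c=camera_info(n);K=np.array(c['intrinsics'],float).reshape(3,3);r=np.array(c['rvec'],float).ravel();t=np.array(c['tvec'],float).ravel();return K,r,t
def proj(n,P):
    K,r,t=cam(n);return cv2.projectPoints(np.array(P,float).reshape(-1,1,3),r,t,K,None)[0].reshape(-1,2)
def ray(n,uv,z):
    K,r,t=cam(n);Rm=cv2.Rodrigues(r)[0];C=-Rm.T@t
    d=Rm.T@np.linalg.inv(K)@np.array([uv[0],uv[1],1.]);return C+d*(z-C[2])/d[2]
E
python3 - <<'E'
from h import *
for n in('scene','top'):
    snap(n,n+'0.png');K,r,t=cam(n);print(n,K.tolist(),r,t,'C',-cv2.Rodrigues(r)[0].T@t)
s=readout.sense();print(s);print(R.from_rotvec(s['orientation']).as_matrix().round(3))
E
```

```text
scene [[542.4863953234375, 0.0, 283.7714239545153], [0.0, 542.4863953234375, 207.92634405368773], [0.0, 0.0, 1.0]] [ 1.08909759  2.24399019 -1.13015307] [ 324.00188701 -166.37439549 1850.20419718] C [1454.67870107  718.82534527  960.78781901]
top [[481.73536572035704, 0.0, 283.10728271540603], [0.0, 481.73536572035704, 217.56981087289043], [0.0, 0.0, 1.0]] [ 2.22107962 -2.16042037  0.0750925 ] [ -20.02740742  517.19094411 1681.35621079] C [4.08683159e+02 2.92846512e-01 1.71108862e+03]
{'time_s': 0.1, 'q': array([-1.20956258e+00,  3.51194523e-01,  1.65236816e+00, -4.51285919e-05,
        1.13912015e+00, -8.46006611e-02]), 'joint_vel': array([-0.00207143, -0.00092822, -0.00137959, -0.00162392, -0.0010054 ,
       -0.00157882]), 'tau': array([ 1.22048532e-04, -4.98034322e+01, -2.85707241e+01,  7.00183329e-02,
        2.38916668e-02, -3.10753535e-05]), 'ee_pos': array([ 237.06403203, -495.92941692,  218.14554088]), 'orientation': array([-1.38710431,  0.87548412, -0.87401686]), 'ft_force': array([-0.12589452, -0.0381024 , -0.01810141]), 'moment': array([-0.02534734, -0.03111401, -0.02564429]), 'gripper_width': 92.9975966896273}
[[ 0.431 -0.     0.902]
 [-0.902  0.001  0.431]
 [-0.001 -1.     0.   ]]
```

View pics/scene0.png

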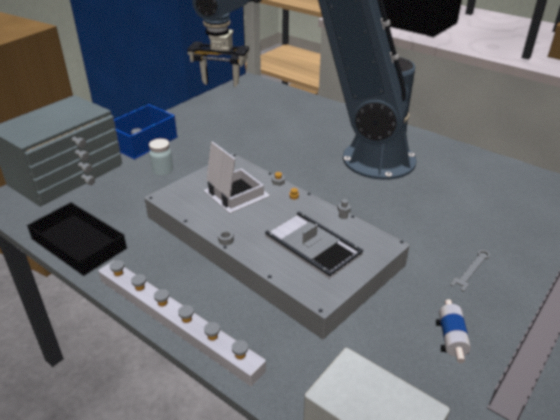

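View pics/top0.png

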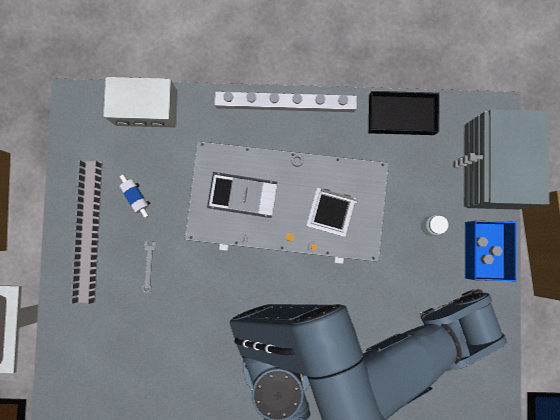

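```bash
python3 - <<'E'
import cv2
a=cv2.imread('pics/top0.png')[130:270,180:395];cv2.imwrite('pics/tc.png',cv2.resize(a,None,fx=3.7,fy=3.7,interpolation=cv2.INTER_CUBIC))
a=cv2.imread('pics/scene0.png')[135:325,140:410];cv2.imwrite('pics/sc.png',cv2.resize(a,None,fx=2.96,fy=2.96,interpolation=cv2.INTER_CUBIC))
E
```

```text
(no output)
```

View pics/tc.png

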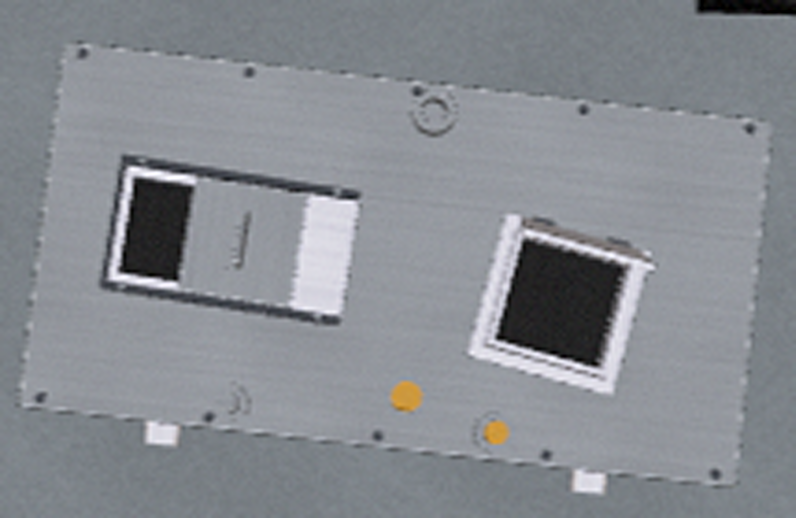

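View pics/sc.png

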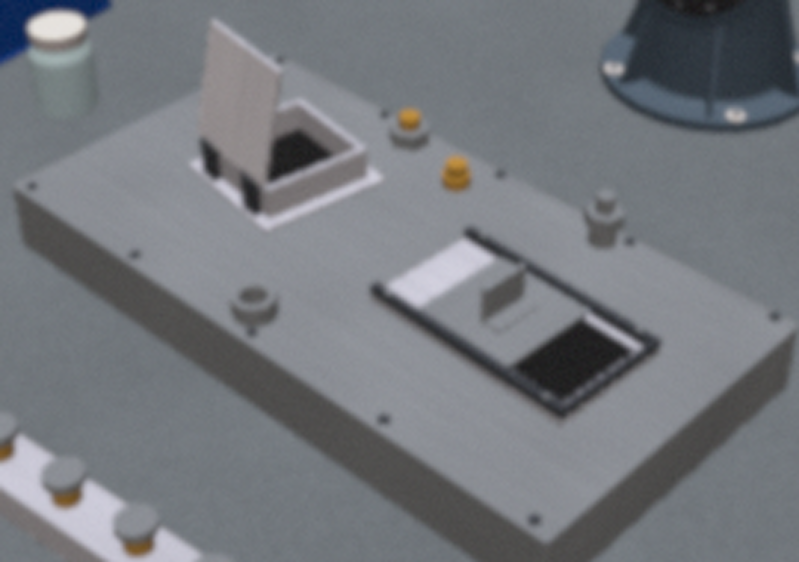

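```bash
cat > fit.py <<'E'
from h import *
from scipy.optimize import least_squares
T=lambda p:(180+p[0]/3.7-.36,130+p[1]/3.7-.36)
S=lambda p:(140+p[0]/2.96-.33,135+p[1]/2.96-.33)
def rz(a):return R.from_euler('z',a).as_matrix()
def place(p,l): return rz(p[2])@np.array(l,float)+[p[0],p[1],80]
# tank
obs=[('top',T((66,44)),(170,330,0)),('top',T((770,122)),(170,-330,0)),('top',T((737,485)),(-170,-330,0)),('top',T((22,405)),(-170,330,0)),
 ('scene',S((15,185)),(170,-330,0)),('scene',S((548,550)),(170,330,0)),('scene',S((797,330)),(-170,330,0))]
def solve(obs,x0,f=place):
    def res(p): return np.concatenate([proj(n,f(p,l))[0]-uv for n,uv,l in obs])
    s=least_squares(res,x0,loss='soft_l1');print(s.x.round(4),res(s.x).reshape(-1,2).round(1).tolist());return s.x
tank=solve(obs,[600,0,0])
# hatch base, z up 16
obs=[('top',T((122,156)),(62,110,16)),('top',T((360,191)),(62,-110,16)),('top',T((340,323)),(-62,-110,16)),('top',T((103,288)),(-62,110,16)),
 ('scene',S((375,287)),(62,-110,16)),('scene',S((470,230)),(-62,-110,16)),('scene',S((660,343)),(-62,110,16)),('scene',S((563,405)),(62,110,16))]
hb=solve(obs,[600,100,0])
# lip top
def fl(p,l): return place(hb,[l[0],p[0]+l[1],48])
obs=[('top',T((249,212)),(25,0)),('top',T((238,268)),(-25,0)),('scene',S((482,291)),(25,0)),('scene',S((525,262)),(-25,0))]
lip=solve(obs,[0.],fl);print('lip world',place(hb,[0,lip[0],48]), 'open', -lip[0])
# port
obs=[('top',T((508,213)),(68,68,3)),('top',T((655,258)),(68,-68,3)),('top',T((612,393)),(-68,-68,3)),('top',T((470,354)),(-68,68,3)),
 ('scene',S((268,228)),(68,68,3)),('scene',S((382,178)),(-68,68,3)),('scene',S((192,163)),(68,-68,3)),('scene',S((366,150)),(-56,56,36)),('scene',S((305,100)),(-56,-56,36))]
pb=solve(obs,[600,-100,-.2])
def fd(p,l):
    a=p[0];c,s=np.cos(a),np.sin(a)   # shut: lid ext. along -x ; rotates up
    x,z=l[0],l[2]
    return place(pb,[61+x*c+z*s, l[1], 40-x*s+z*c])
obs=[('scene',S((213,20)),(-118,-56,0)),('scene',S((281,70)),(-118,56,0))]
ld=solve(obs,[1.5],fd); print('edge',fd(ld,(-118,0,2)),'hinge',fd(ld,(0,0,0)))
np.savez('fit.npz',tank=tank,hb=hb,lip=lip,pb=pb,ld=ld)
E
python3 fit.py
python3 - <<'E'
from h import *
for th in('tall_fitting','short_fitting','collar','plug','jar'):
    for n in('top','scene'):
        l=spotter.search_frame(n,th)
        for d in l[:2]:
            e=d['extent'];z=0 if th=='jar' else 80
            print(th,n,round(d['score'],2),np.round(e),ray(n,((e[0]+e[2])/2,(e[1]+e[3])/2),z+15).round(0))
E
```

```text
[ 5.724139e+02 -1.523940e+01 -8.400000e-02] [[-1.3, -1.0], [0.0, -0.7], [-0.8, 0.3], [-1.8, 0.2], [-2.5, -0.6], [-0.9, -2.4], [0.8, -2.5]]
[ 5.864918e+02  1.374661e+02 -1.212000e-01] [[-0.7, -0.2], [-0.6, -0.0], [-0.7, 0.5], [-1.4, 0.3], [-2.3, -0.7], [-0.6, -1.9], [0.2, -1.8], [-0.5, 1.9]]
[-12.6879] [[-1.5, -0.4], [-0.8, -0.7], [-0.3, -1.2], [-1.1, -0.2]]
lip world [584.95802606 124.87128931 128.        ] open 12.687870139014425
[ 5.360163e+02 -1.650931e+02 -2.636000e-01] [[-0.1, 0.2], [-1.5, -0.6], [-1.0, 1.3], [-1.2, 0.3], [-1.8, 0.2], [0.7, -0.0], [-1.5, -0.7], [-0.0, -0.8], [-1.5, -1.1]]
[1.3331] [[0.2, -0.9], [-0.4, -0.5]]
edge [ 569.96206639 -174.25501326  235.15344454] hinge [ 594.90898091 -180.98818974  120.        ]
tall_fitting scene 0.53 [335. 200. 353. 220.] [431. 131.  95.]
short_fitting top 0.68 [120. 176. 152. 219.] [566. 492.  95.]
short_fitting scene 0.69 [203. 142. 234. 199.] [ 500. -267.   95.]
short_fitting scene 0.64 [270. 173. 284. 183.] [ 421. -107.   95.]
collar top 0.55 [292. 155. 303. 168.] [703. -48.  95.]
collar scene 0.45 [221. 232. 231. 244.] [713. -37.  95.]
collar scene 0.17 [288. 187. 297. 198.] [452. -28.  95.]
plug top 0.49 [287. 230. 296. 246.] [444. -36.  95.]
plug scene 0.68 [289. 190. 299. 197.] [454. -22.  95.]
jar top 0.74 [419. 214. 446. 237.] [ 504. -534.   15.]
jar top 0.61 [229. 178. 262. 213.] [593. 128.  15.]
jar scene 0.57 [150. 137. 173. 175.] [ 463. -573.   15.]
jar scene 0.55 [337. 198. 349. 219.] [332.  70.  15.]
```

move_arm --rows '[0, -0.4, 0, 0, 0.68, 0, -1, 0, -0.4, 0, 0, 0.68, 0, -1, 0, -0.4, 0, 0, 0.68, 0, -1, 0, -0.4, 0, 0, 0.68, 0, -1, 0, -0.4, 0, 0, 0.68, 0, -1, 0, -0.4, 0, 0, 0.68, 0, -1, 0, -0.4, 0, 0, 0.68, 0, -1, 0, -0.4, 0, 0, 0.68, 0, -1, 0, -0.4, 0, 0, 0.68, 0, -1, 0, -0.4, 0, 0, 0.68, 0, -1]' --squeeze 10

```text
time_s: 1.43
ee_pos: [236.7, -495.0, 320.8]
orientation: [-1.052, 1.429, -1.42]
ft_force: [-0.0, 0.3, -0.2]
gripper_width: 30.6
```

```bash
cat >> h.py <<'E'
def st():
    s=readout.sense();M=R.from_rotvec(s['orientation']).as_matrix()
    print('t',round(s['time_s'],2),'p',s['ee_pos'].round(1),'yaw',round(np.degrees(np.arctan2(M[1,0],M[0,0])),1),'tilt',round(-M[2,1],4),'F',s['ft_force'].round(1),'w',round(s['gripper_width'],1),'q',s['q'].round(2))
    return s,M
def to(target,yaw=None):
    s,M=st();d=M.T@(np.array(target)-s['ee_pos']);print('tool shift mm',d.round(1),'units',(d/25).round(2))
    if yaw is not None:
        y=np.radians(yaw);X=np.array([np.cos(y),np.sin(y),0]);Y=np.array([0,0,-1.]);G=np.c_[X,Y,np.cross(X,Y)]
        print('turn units',(np.degrees(R.from_matrix(M.T@G).as_rotvec())/6).round(2))
E
python3 -c "
from h import *
to([650,-195,310],-105.1)"
```

```text
t 1.43 p [ 236.7 -495.   320.8] yaw -107.1 tilt 1.0 F [-0.   0.3 -0.2] w 30.6 q [-1.21  0.27  1.51 -0.    1.37  0.66]
tool shift mm [-408.    11.5  307.1] units [-16.32   0.46  12.29]
turn units [ 0.03 -0.33 -0.04]
```

move_arm --rows '[-0.8, 0, 0.6, 0, -0.03, 0, -1, -0.8, 0, 0.6, 0, -0.03, 0, -1, -0.8, 0, 0.6, 0, -0.03, 0, -1, -0.8, 0, 0.6, 0, -0.03, 0, -1, -0.8, 0, 0.6, 0, -0.03, 0, -1, -0.8, 0, 0.6, 0, -0.03, 0, -1, -0.8, 0, 0.6, 0, -0.03, 0, -1, -0.8, 0, 0.6, 0, -0.03, 0, -1, -0.8, 0, 0.6, 0, -0.03, 0, -1, -0.8, 0, 0.6, 0, -0.03, 0, -1]'

```text
time_s: 2.27
ee_pos: [443.1, -342.7, 324.0]
orientation: [-1.065, 1.41, -1.411]
ft_force: [0.1, -1.2, -0.3]
gripper_width: 0.5
```

```bash
python3 -c "
from h import *
to([650,-195,310],-105.1)"
```

```text
t 2.27 p [ 443.1 -342.7  324. ] yaw -105.9 tilt 1.0 F [ 0.1 -1.2 -0.3] w 0.5 q [-0.74  0.28  1.48 -0.    1.38  1.11]
tool shift mm [-198.8   13.8  158.5] units [-7.95  0.55  6.34]
turn units [-0.   -0.13  0.01]
```

move_arm --rows '[-0.8, 0.05, 0.64, 0, 0, 0, -1, -0.8, 0.05, 0.64, 0, 0, 0, -1, -0.8, 0.05, 0.64, 0, 0, 0, -1, -0.8, 0.05, 0.64, 0, 0, 0, -1, -0.8, 0.05, 0.64, 0, 0, 0, -1, -0.8, 0.05, 0.64, 0, 0, 0, -1, -0.8, 0.05, 0.64, 0, 0, 0, -1, -0.8, 0.05, 0.64, 0, 0, 0, -1, -0.8, 0.05, 0.64, 0, 0, 0, -1, -0.8, 0.05, 0.64, 0, 0, 0, -1]'

```text
time_s: 3.1
ee_pos: [661.4, -184.6, 311.1]
orientation: [-1.066, 1.409, -1.412]
ft_force: [-0.3, 0.2, -0.1]
gripper_width: 0.3
```

```bash
python3 - <<'E'
from h import *
to([640,-193,212],-105.1)
f=np.load('fit.npz');a=f['pb'][2];u=np.array([np.cos(a),np.sin(a)]);print(u)
for ang in (1.33,1.0,.7,.4,0):
    for rr in (105,):
        c,s=np.cos(ang),np.sin(ang)
        lx=61-rr*c+2*s; z=120+rr*s+2*c
        print(ang, f['pb'][:2]+u*lx, z)
snap('scene','s1.png');snap('top','t1.png')
E
```

```text
t 3.1 p [ 661.4 -184.6  311.1] yaw -105.9 tilt 1.0 F [-0.3  0.2 -0.1] w 0.3 q [-0.34  0.55  1.13 -0.    1.47  1.51]
tool shift mm [ 13.8  99.1 -18.3] units [ 0.55  3.96 -0.73]
turn units [-0.01 -0.13  0.01]
[ 0.96545333 -0.26057602]
1.33 [ 572.60924022 -174.96948593] 222.44753178857715
1.0 [ 541.76193332 -166.64379255] 209.43505801656542
0.7 [ 518.61886404 -160.39747422] 189.17254153452652
0.4 [ 502.29056368 -155.99046318] 162.7310479304141
0 [ 493.53638093 -153.62770776] 122.0
```

View pics/s1.png

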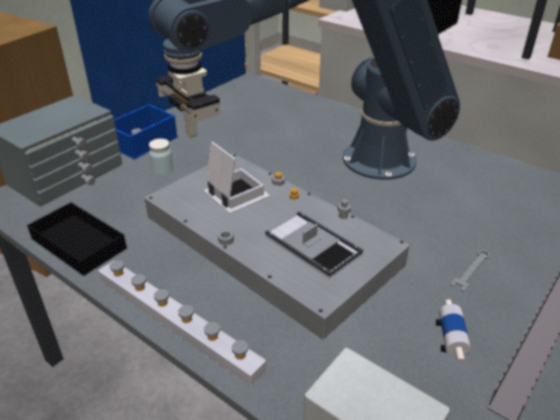

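```bash
python3 - <<'E'
from h import *
s,M=st()
print(proj('scene',s['ee_pos']),proj('top',s['ee_pos']),proj('scene',[443,-343,324]))
snap('scene','s2.png');snap('top','t2.png')
E
```

```text
t 3.2 p [ 662.4 -183.   310. ] yaw -105.7 tilt 1.0 F [0.3 0.5 0.6] w 0.2 q [-0.34  0.55  1.13 -0.    1.47  1.51]
[[191.82199179 136.21328783]] [[345.33545132 163.67592072]] [[207.58179531  85.56954193]]
```

View pics/s2.png

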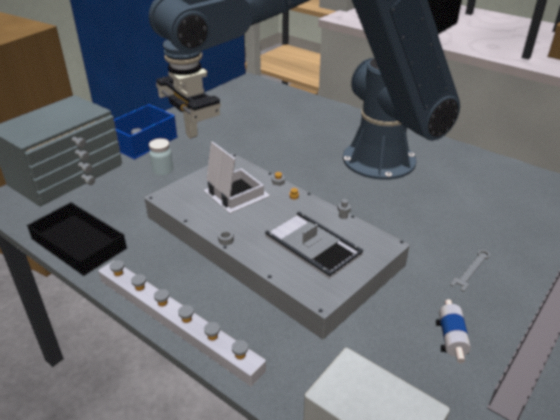

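View pics/t2.png

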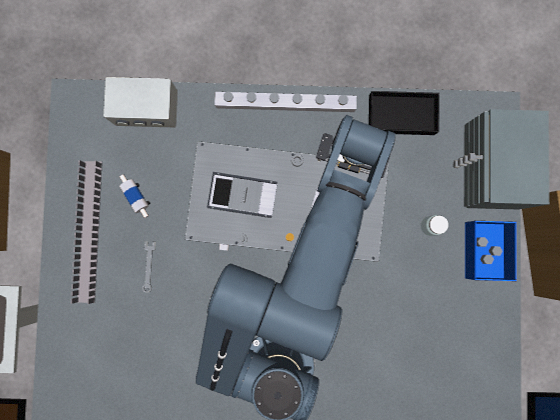

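move_arm --rows '[0.06, 0.4, -0.08, 0, -0.01, 0, -1, 0.06, 0.4, -0.08, 0, -0.01, 0, -1, 0.06, 0.4, -0.08, 0, -0.01, 0, -1, 0.06, 0.4, -0.08, 0, -0.01, 0, -1, 0.06, 0.4, -0.08, 0, -0.01, 0, -1, 0.06, 0.4, -0.08, 0, -0.01, 0, -1, 0.06, 0.4, -0.08, 0, -0.01, 0, -1, 0.06, 0.4, -0.08, 0, -0.01, 0, -1, 0.06, 0.4, -0.08, 0, -0.01, 0, -1, 0, 0, 0, 0, 0, 0, -1]'

```text
time_s: 4.13
ee_pos: [629.7, -200.7, 211.5]
orientation: [-1.07, 1.41, -1.409]
ft_force: [0.2, -0.4, -0.4]
gripper_width: 0.6
```

```bash
python3 - <<'E'
from h import *
for p in ([600,-182.5,212],[541,-166.5,205],[502,-156,162]):to(p,-105.1)
E
```

```text
t 4.13 p [ 629.7 -200.7  211.5] yaw -105.7 tilt 1.0 F [ 0.2 -0.4 -0.4] w 0.6 q [-0.38  0.56  1.34 -0.    1.24  1.47]
tool shift mm [ -9.4  -0.5 -33.6] units [-0.38 -0.02 -1.34]
turn units [ 0.02 -0.11  0.02]
t 4.13 p [ 629.7 -200.7  211.5] yaw -105.7 tilt 1.0 F [ 0.2 -0.4 -0.4] w 0.6 q [-0.38  0.56  1.34 -0.    1.24  1.47]
tool shift mm [ -8.8   6.7 -94.7] units [-0.35  0.27 -3.79]
turn units [ 0.02 -0.11  0.02]
t 4.13 p [ 629.7 -200.7  211.5] yaw -105.7 tilt 1.0 F [ 0.2 -0.4 -0.4] w 0.6 q [-0.38  0.56  1.34 -0.    1.24  1.47]
tool shift mm [  -8.5   49.8 -135. ] units [-0.34  1.99 -5.4 ]
turn units [ 0.02 -0.11  0.02]
```

move_arm --rows '[-0.05, 0, -0.4, 0, -0.02, 0, -1, -0.05, 0, -0.4, 0, -0.02, 0, -1, -0.05, 0, -0.4, 0, -0.02, 0, -1, -0.05, 0, -0.4, 0, -0.02, 0, -1, -0.05, 0, -0.4, 0, -0.02, 0, -1, -0.05, 0.06, -0.4, 0, 0, 0, -1, -0.05, 0.06, -0.4, 0, 0, 0, -1, 0, 0.06, -0.4, 0, 0, 0, -1, 0, 0.06, -0.4, 0, 0, 0, -1, 0, 0.06, 0, 0, 0, 0, -1]'

```text
time_s: 4.97
ee_pos: [544.8, -169.7, 205.5]
orientation: [-1.068, 1.392, -1.41]
ft_force: [0.2, 0.3, 0.1]
gripper_width: 0.3
```

```bash
python3 - <<'E'
from h import *
to([520,-161,178],-105.1)
im=snap('scene','s3.png')
a=im[100:290,140:410,::-1];cv2.imwrite('pics/s3c.png',cv2.resize(a,None,fx=2.9,fy=2.9,interpolation=cv2.INTER_CUBIC))
E
```

```text
t 4.97 p [ 544.8 -169.7  205.5] yaw -105.2 tilt 0.9999 F [0.2 0.3 0.1] w 0.3 q [-0.38  0.4   1.62 -0.    1.11  1.45]
tool shift mm [ -2.   27.2 -26.5] units [-0.08  1.09 -1.06]
turn units [-0.1  -0.02  0.04]
```

View pics/s3c.png

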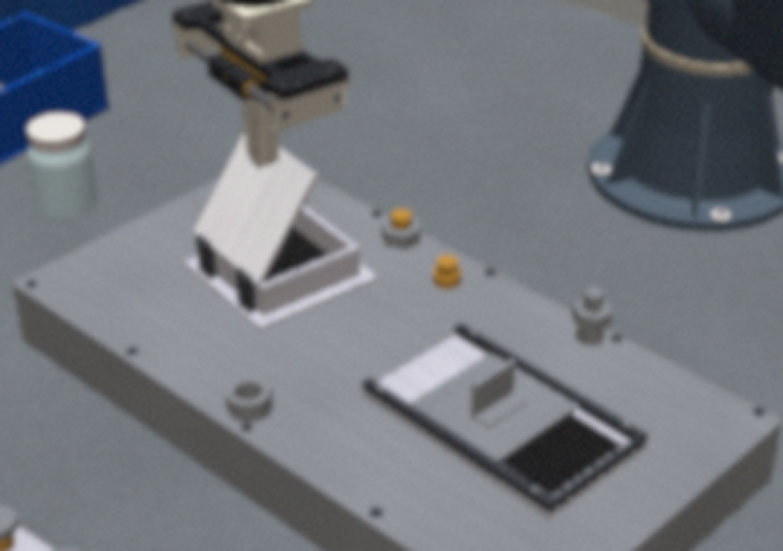

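move_arm --rows '[0, 0.2, -0.2, -0.02, 0, 0, -1, 0, 0.2, -0.2, -0.02, 0, 0, -1, 0, 0.2, -0.2, -0.02, 0, 0, -1, 0, 0.2, -0.2, -0.02, 0, 0, -1, 0, 0.2, -0.2, -0.02, 0, 0, -1, 0, 0.24, -0.12, 0, 0, 0, -1, 0, 0.24, -0.12, 0, 0, 0, -1, 0, 0.24, -0.12, 0, 0, 0, -1, 0, 0.24, -0.12, 0, 0, 0, -1, 0, 0.24, -0.12, 0, 0, 0, -1]'

```text
time_s: 5.85
ee_pos: [505.9, -159.9, 145.9]
orientation: [-1.073, 1.397, -1.407]
ft_force: [2.1, 0.4, 2.4]
gripper_width: 0.1
```

```bash
python3 - <<'E'
from h import *
to([500,-156,122],-105.1)
im=snap('scene','s4.png')
a=im[100:290,140:410,::-1];cv2.imwrite('pics/s4c.png',cv2.resize(a,None,fx=2.9,fy=2.9,interpolation=cv2.INTER_CUBIC))
E
```

```text
t 5.85 p [ 505.9 -159.9  145.9] yaw -105.2 tilt 1.0 F [2.1 0.4 2.4] w 0.1 q [-0.39  0.4   1.77 -0.    0.96  1.45]
tool shift mm [-2.3 23.9 -6.8] units [-0.09  0.95 -0.27]
turn units [-0.03 -0.02  0.04]
```

View pics/s4c.png

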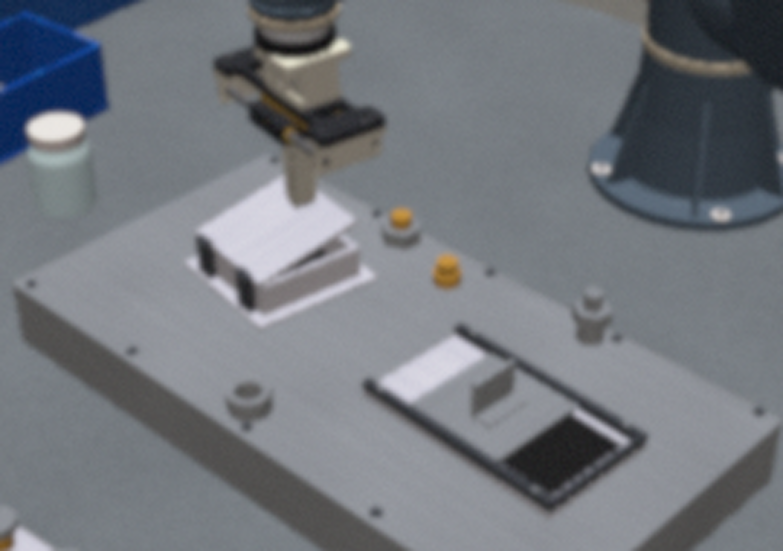

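move_arm --rows '[-0.01, 0.12, -0.02, 0, 0, 0, -1, -0.01, 0.12, -0.02, 0, 0, 0, -1, -0.01, 0.12, -0.02, 0, 0, 0, -1, -0.01, 0.12, -0.02, 0, 0, 0, -1, 0, 0.12, -0.02, 0, 0, 0, -1, 0, 0.12, -0.02, 0, 0, 0, -1, 0, 0.1, 0, 0, 0, 0, -1, 0, 0.1, 0, 0, 0, 0, -1, 0, 0.08, 0, 0, 0, 0, -1, 0, 0.08, 0, 0, 0, 0, -1]'

```text
time_s: 6.73
ee_pos: [502.1, -158.1, 121.9]
orientation: [-1.076, 1.399, -1.406]
ft_force: [-8.9, 2.2, 25.9]
gripper_width: 0.3
```

```bash
python3 - <<'E'
from h import *
to([500,-156,122],-105.1)
E
```

```text
t 6.73 p [ 502.1 -158.1  121.9] yaw -105.2 tilt 1.0 F [-8.9  2.2 25.9] w 0.3 q [-0.39  0.43  1.8  -0.01  0.91  1.45]
tool shift mm [-1.4 -0.1 -2.5] units [-0.06 -0.   -0.1 ]
turn units [-0.01 -0.01  0.05]
```

move_arm --rows '[0, -0.3, 0, 0, 0, 0, -1, 0, -0.5, 0, 0, 0, 0, -1, 0, -0.6, 0, 0, -0.9, 0, -1, 0, -0.6, 0, 0, -0.9, 0, -1, 0, -0.6, 0, 0, -0.9, 0, -1, 0, -0.6, 0, 0, -0.9, 0, -1, 0, -0.6, 0, 0, -0.9, 0, -1, 0, -0.3, 0, 0, -0.9, 0, -1, 0, -0.2, 0, 0, -0.9, 0, -1, 0, -0.1, 0, 0, -0.9, 0, -1]'

```text
time_s: 7.57
ee_pos: [499.5, -155.2, 235.0]
orientation: [-1.416, 0.823, -0.813]
ft_force: [-0.8, 0.8, -0.2]
gripper_width: 0.3
```

```bash
python3 - <<'E'
from h import *
to([580,85,220],-6.9)
E
```

```text
t 7.57 p [ 499.5 -155.2  235. ] yaw -60.2 tilt 1.0 F [-0.8  0.8 -0.2] w 0.3 q [-0.39  0.29  1.7  -0.    1.16  0.66]
tool shift mm [-168.2   14.4  189.5] units [-6.73  0.58  7.58]
turn units [ 0.04 -8.88 -0.06]
```

Finish the turn first, then look at the closed lid.

move_arm --rows '[0, 0, 0, 0, -0.95, 0, -1, 0, 0, 0, 0, -0.95, 0, -1, 0, 0, 0, 0, -0.95, 0, -1, 0, 0, 0, 0, -0.95, 0, -1, 0, 0, 0, 0, -0.95, 0, -1, 0, 0, 0, 0, -0.95, 0, -1, 0, 0, 0, 0, -0.95, 0, -1, 0, 0, 0, 0, -0.95, 0, -1, 0, 0, 0, 0, -0.9, 0, -1, 0, 0, 0, 0, 0, 0, -1]'

```text
time_s: 8.4
ee_pos: [497.5, -153.0, 232.6]
orientation: [-1.565, 0.096, -0.074]
ft_force: [-1.4, 0.5, 0.6]
gripper_width: 0.6
```

```bash
python3 - <<'E'
from h import *
to([580,85,220],-6.9)
E
```

```text
t 8.4 p [ 497.5 -153.   232.6] yaw -6.2 tilt 0.9999 F [-1.4  0.5  0.6] w 0.6 q [-0.39  0.29  1.7  -0.    1.17 -0.28]
tool shift mm [ 56.4  12.6 245.5] units [2.26 0.5  9.82]
turn units [-0.03  0.11 -0.14]
```

move_arm --rows '[0.23, 0.05, 0.95, 0, 0.01, -0.01, -1, 0.23, 0.05, 0.95, 0, 0.01, -0.01, -1, 0.23, 0.05, 0.95, 0, 0.01, -0.01, -1, 0.23, 0.05, 0.95, 0, 0.01, -0.01, -1, 0.23, 0.05, 0.95, 0, 0.01, -0.01, -1, 0.23, 0.05, 0.95, 0, 0.01, -0.01, -1, 0.23, 0.05, 0.95, 0, 0.01, -0.01, -1, 0.23, 0.05, 0.95, 0, 0.01, -0.01, -1, 0.23, 0.05, 0.9, 0, 0.01, -0.01, -1, 0.1, 0, 0.4, 0, 0, 0, -1]'

```text
time_s: 9.23
ee_pos: [580.4, 69.5, 218.3]
orientation: [-1.563, 0.132, -0.116]
ft_force: [0.3, 0.1, -0.0]
gripper_width: 0.1
```

```bash
python3 - <<'E'
from h import *
to([580,85,108],-6.9)
im=snap('scene','s5.png')
a=im[100:290,140:410,::-1];cv2.imwrite('pics/s5c.png',cv2.resize(a,None,fx=2.9,fy=2.9,interpolation=cv2.INTER_CUBIC))
E
```

```text
t 9.23 p [580.4  69.5 218.3] yaw -9.1 tilt 0.9999 F [ 0.3  0.1 -0. ] w 0.1 q [0.04 0.42 1.55 0.01 1.18 0.19]
tool shift mm [ -1.6 110.4  14.8] units [-0.07  4.41  0.59]
turn units [-0.04 -0.36 -0.11]
```

View pics/s5c.png

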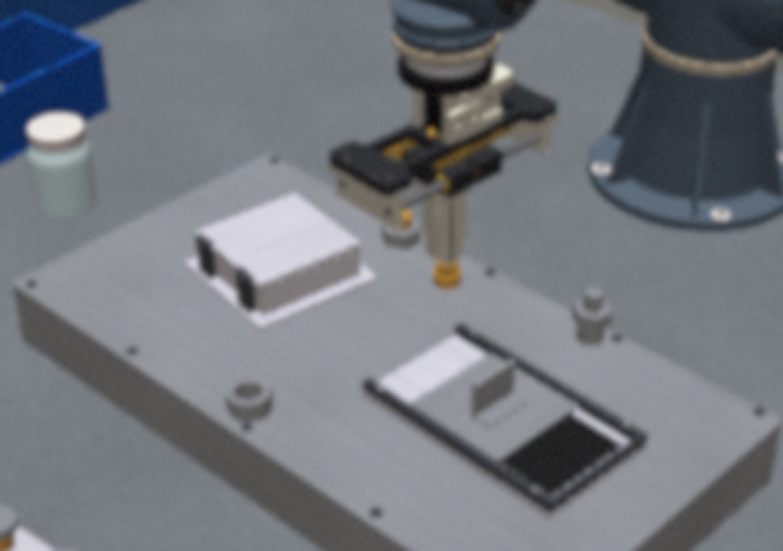

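move_arm --rows '[0, 0.47, 0.02, 0, -0.04, 0, -1, 0, 0.47, 0.02, 0, -0.04, 0, -1, 0, 0.47, 0.02, 0, -0.04, 0, -1, 0, 0.47, 0.02, 0, -0.04, 0, -1, 0, 0.47, 0.02, 0, -0.04, 0, -1, 0, 0.47, 0.02, 0, -0.04, 0, -1, 0, 0.47, 0.02, 0, -0.04, 0, -1, 0, 0.47, 0.02, 0, -0.04, 0, -1, 0, 0.45, 0.02, 0, -0.04, 0, -1, 0, 0, 0, 0, 0, 0, -1]'

```text
time_s: 10.12
ee_pos: [573.4, 64.4, 98.9]
orientation: [-1.566, 0.119, -0.088]
ft_force: [-0.4, -0.7, 0.5]
gripper_width: 0.3
```

```bash
python3 - <<'E'
from h import *
to([584,116,109],-6.9);to([592,182,109],-6.9)
E
```

```text
t 10.12 p [573.4  64.4  98.9] yaw -7.5 tilt 0.9998 F [-0.4 -0.7  0.5] w 0.3 q [0.03 0.55 1.67 0.01 0.94 0.16]
tool shift mm [  3.5 -10.1  52.5] units [ 0.14 -0.4   2.1 ]
turn units [-0.01 -0.11 -0.19]
t 10.12 p [573.4  64.4  98.9] yaw -7.5 tilt 0.9998 F [-0.4 -0.7  0.5] w 0.3 q [0.03 0.55 1.67 0.01 0.94 0.16]
tool shift mm [  2.8 -10.  119. ] units [ 0.11 -0.4   4.76]
turn units [-0.01 -0.11 -0.19]
```

move_arm --rows '[0.02, -0.2, 0, 0, -0.05, -0.1, -1, 0.02, -0.2, 0.2, 0, -0.05, -0.1, -1, 0.02, 0, 0.3, 0, 0, 0, -1, 0.02, 0, 0.3, 0, 0, 0, -1, 0.02, 0, 0.3, 0, 0, 0, -1, 0.02, 0, 0.3, 0, 0, 0, -1, 0, 0, 0.3, 0, 0, 0, -1, 0, 0, 0.3, 0, 0, 0, -1, 0, 0, 0.3, 0, 0, 0, -1, 0, 0, 0.2, 0, 0, 0, -1]'

```text
time_s: 10.95
ee_pos: [585.3, 129.7, 111.8]
orientation: [-1.568, 0.092, -0.102]
ft_force: [0.4, -3.3, 1.1]
gripper_width: 0.5
```

```bash
python3 - <<'E'
from h import *
to([592,182,109],-6.9)
im=snap('scene','s6.png')
a=im[100:290,140:410,::-1];cv2.imwrite('pics/s6c.png',cv2.resize(a,None,fx=2.9,fy=2.9,interpolation=cv2.INTER_CUBIC))
E
```

```text
t 10.95 p [585.3 129.7 111.8] yaw -7.1 tilt 1.0 F [ 0.4 -3.3  1.1] w 0.5 q [ 0.14  0.56  1.61 -0.    0.96  0.26]
tool shift mm [ 0.2  2.8 52.8] units [0.01 0.11 2.11]
turn units [-0.01 -0.03  0.06]
```

View pics/s6c.png

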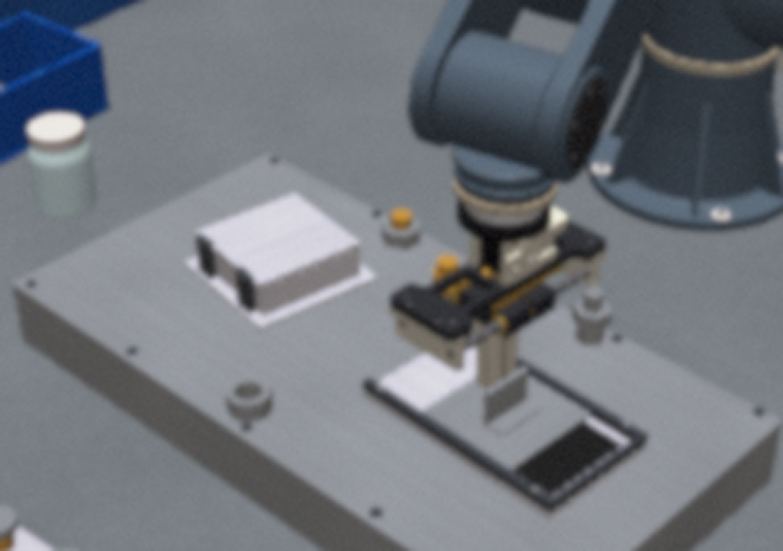

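move_arm --rows '[0, 0, 0.2, 0, 0, 0, -1, 0, 0, 0.2, 0, 0, 0, -1, 0, 0, 0.2, 0, 0, 0, -1, 0, 0, 0.2, 0, 0, 0, -1, 0, 0, 0.2, 0, 0, 0, -1, 0, 0, 0.2, 0, 0, 0, -1, 0, 0, 0.18, 0, 0, 0, -1, 0, 0, 0.15, 0, 0, 0, -1, 0, 0, 0.12, 0, 0, 0, -1, 0, 0, 0.12, 0, 0, 0, -1]'

```text
time_s: 11.83
ee_pos: [591.4, 177.8, 111.7]
orientation: [-1.569, 0.092, -0.102]
ft_force: [0.2, -2.9, 0.9]
gripper_width: 0.2
```

```bash
python3 - <<'E'
from h import *
to([592,182,109],-6.9)
E
```

```text
t 11.83 p [591.4 177.8 111.7] yaw -7.1 tilt 1.0 F [ 0.2 -2.9  0.9] w 0.2 q [ 0.22  0.59  1.56 -0.    0.98  0.34]
tool shift mm [0.  2.7 4.3] units [0.   0.11 0.17]
turn units [ 0.   -0.03  0.06]
```

Still only sliding friction (3 N); continue gently until the stop.

move_arm --rows '[0, 0, 0.1, 0, 0, 0, -1, 0, 0, 0.1, 0, 0, 0, -1, 0, 0, 0.1, 0, 0, 0, -1, 0, 0, 0.1, 0, 0, 0, -1, 0, 0, 0.1, 0, 0, 0, -1, 0, 0, 0.1, 0, 0, 0, -1, 0, 0, 0.1, 0, 0, 0, -1, 0, 0, 0.1, 0, 0, 0, -1, 0, 0, 0.1, 0, 0, 0, -1, 0, 0, 0.1, 0, 0, 0, -1]'

```text
time_s: 12.67
ee_pos: [591.3, 177.6, 112.1]
orientation: [-1.615, 0.104, -0.09]
ft_force: [-2.6, -19.1, 7.1]
gripper_width: 0.5
```

```bash
python3 - <<'E'
from h import *
to([592,182,109],-6.9)
im=snap('scene','s7.png')
a=im[100:290,140:410,::-1];cv2.imwrite('pics/s7c.png',cv2.resize(a,None,fx=2.9,fy=2.9,interpolation=cv2.INTER_CUBIC))
E
```

```text
t 12.67 p [591.3 177.6 112.1] yaw -7.0 tilt 0.9989 F [ -2.6 -19.1   7.1] w 0.5 q [ 0.24  0.6   1.54 -0.05  1.02  0.38]
tool shift mm [0.2 2.9 4.6] units [0.01 0.12 0.18]
turn units [ 0.45 -0.02 -0.06]
```

View pics/s7c.png

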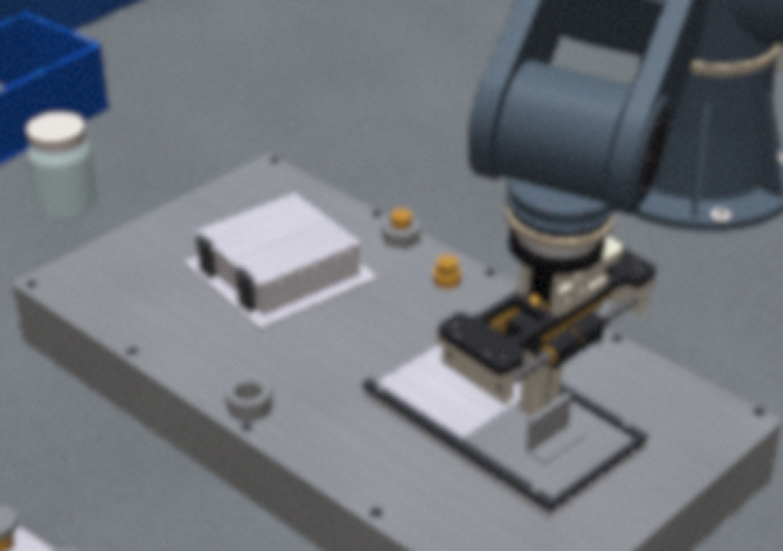

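move_arm --rows '[0, 0, -0.3, 0, 0, 0, -1, 0, 0, -0.4, 0, 0, 0, -1, 0, 0, -0.4, 0, 0, 0, -1, 0, -0.4, -0.2, 0, 0, 0, -1, 0, -0.8, 0, 0, 0, 0, -1, 0, -0.8, 0, 0, 0, 0, -1, 0, -0.8, 0, 0, 0, 0, -1, 0, -0.8, 0, 0, 0, 0, -1, 0, -0.8, 0, 0, 0, 0, -1, 0, -0.8, 0, 0, 0, 0, -1]'

```text
time_s: 13.55
ee_pos: [585.8, 147.6, 248.7]
orientation: [-1.613, 0.112, -0.086]
ft_force: [0.5, 0.7, 0.1]
gripper_width: 0.7
```

move_arm --rows '[-0.9, -0.5, 0, 0, 0, 0, -1, -0.9, -0.5, 0, 0, 0, 0, -1, -0.9, -0.5, 0, 0, 0, 0, -1, -0.9, -0.3, 0, 0, 0, 0, -1, -0.9, 0, 0, 0, 0, 0, -1, -0.9, 0, 0, 0, 0, 0, -1, -0.9, 0, 0, 0, 0, 0, -1, -0.8, 0, 0, 0, 0, 0, -1, -0.4, 0, 0, 0, 0, 0, -1, 0, 0, 0, 0, 0, 0, -1]'

```text
time_s: 14.38
ee_pos: [393.1, 173.2, 309.7]
orientation: [-1.602, 0.101, -0.1]
ft_force: [-0.2, 0.6, 0.1]
gripper_width: 0.6
```

```bash
python3 - <<'E'
from h import *
st()
im=snap('scene','s8.png');im2=snap('top','t8.png')
cv2.imwrite('pics/s8c.png',cv2.resize(im[135:325,140:410,::-1],None,fx=2.9,fy=2.9,interpolation=cv2.INTER_CUBIC))
cv2.imwrite('pics/t8c.png',cv2.resize(im2[130:270,180:395,::-1],None,fx=3.7,fy=3.7,interpolation=cv2.INTER_CUBIC))
E
```

```text
t 14.38 p [393.1 173.2 309.7] yaw -7.3 tilt 0.9994 F [-0.2  0.6  0.1] w 0.6 q [ 0.33  0.04  1.8  -0.03  1.31  0.46]
```

View pics/s8c.png

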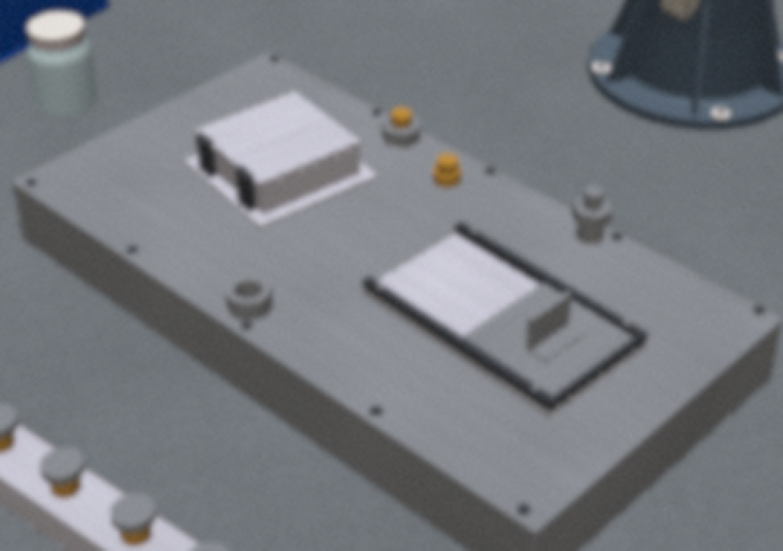

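View pics/t8c.png

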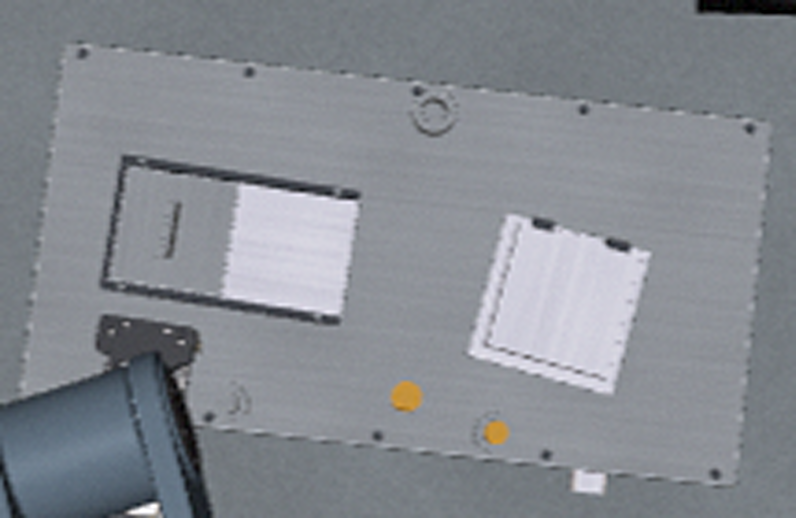

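```bash
python3 -c "
from h import *
st();print(workorder.sign_off())"
```

```text
t 14.48 p [394.7 173.1 309.5] yaw -7.3 tilt 0.9994 F [-0.1  0.2 -0.1] w 0.4 q [ 0.33  0.05  1.8  -0.03  1.31  0.46]
the job is handed in; nothing more can be done
None
```

The filler lid and the sliding hatch are both shut, and I handed the job in at 14.5 s of the 51 s allowed. I worked with closed fingertips, pushing only.

- **Lid:** I tipped it over from behind and pressed it down until it stopped. The fingertip was then at z = 121.9 mm, where 122 mm is expected for a shut lid. It was pressing with 26 N up, far more than the hinge needs to move.
- **Hatch:** I pushed the upright lip until it hit its stop. Sliding took about 3 N. At the end the force rose to 19 N and the cover moved no further, while the tool tilted back by about 2.7°.
- **Last checks:** In the pictures from both cameras after backing off, the hatch opening is fully covered and the lid lies flat on its collar. The fittings, ring and plug are where they started. I did not check the wrench, pump and jar specifically, but the arm went nowhere near the wrench and pump, and the jar still stands in the scene picture. The hand is clear, about 230 mm above the deck, and the force reading is close to 0 N.
- **Disagreement:** Coming down behind the lip, the arm went about 9 mm lower than planned, to z = 99 mm, without touching anything. I raised it before pushing. No other check failed or disagreed.

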